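# Load and lock the filter cartridges

### The job

Take the dust cover off the cartridge holder and lay it flat in the middle of the blue mat. Then unhook every cartridge from the rack, pushing each hook's sprung keeper open until it snaps before lifting, and stand each one upright in a bay of its own, fully down on the bay floor. When all are in, turn the holder's knob clockwise until it clicks past its detent and stays locked, leaving the cover on the mat and the glassware undisturbed.

Things in the scene. Friction and masses are not known exactly. Their poses are not given: they have to be found in the camera images.
- rack: Fixed storage rack; origin on the bench below the middle hook, x from the front (robot side) to its back panel (near face at x = 76 mm), y along the hooks (at y = -104, 0, 104 mm). A hook is two upward-open V notches, 56 mm apart in y on 8 mm thick arms (48 mm clear between), that carry the ends of a cartridge's cross bar at z = 145 mm; the V reaches up to z = 155 mm.
- hookA (a point): Hook A, at y = -104 mm of the rack: the point half-way between its two V notches, at the height where a hanging cartridge's cross bar lies (145 mm above the bench). Axes as the rack's.
- hookB (a point): Hook B, at y = 0 mm of the rack: the point half-way between its two V notches, at the height where a hanging cartridge's cross bar lies (145 mm above the bench). Axes as the rack's.
- hookC (a point): Hook C, at y = 104 mm of the rack: the point half-way between its two V notches, at the height where a hanging cartridge's cross bar lies (145 mm above the bench). Axes as the rack's.
- keeperA (a joint): Sprung keeper of hook A: red sliding plate (z = 157 to 162 mm), its two tongues over the V notches. In m: 0 = shut (the bar cannot be lifted out), 0.028 = fully open (bar free from 0.022). Opens along the rack's +x (away from the robot). Over-centre spring: resists with about 5 N, less towards the middle, then past 0.014 snaps fully open by itself and stays, without being held.
- tabA (a point): Centre of the front face of keeper A's yellow upright push tab (20 mm wide in y, 4 mm thick, z = 157 to 191 mm), 52 mm to the rack's +y side of the hook's middle and, shut, 32 mm in front of it. Push it towards the rack's +x; it moves with the keeper. The room in front of it is free.
- keeperB (a joint): Sprung keeper of hook B: red sliding plate (z = 157 to 162 mm), its two tongues over the V notches. In m: 0 = shut (the bar cannot be lifted out), 0.028 = fully open (bar free from 0.022). Opens along the rack's +x (away from the robot). Over-centre spring: resists with about 5 N, less towards the middle, then past 0.014 snaps fully open by itself and stays, without being held.
- tabB (a point): Centre of the front face of keeper B's yellow upright push tab (20 mm wide in y, 4 mm thick, z = 157 to 191 mm), 52 mm to the rack's +y side of the hook's middle and, shut, 32 mm in front of it. Push it towards the rack's +x; it moves with the keeper. The room in front of it is free.
- keeperC (a joint): Sprung keeper of hook C: red sliding plate (z = 157 to 162 mm), its two tongues over the V notches. In m: 0 = shut (the bar cannot be lifted out), 0.028 = fully open (bar free from 0.022). Opens along the rack's +x (away from the robot). Over-centre spring: resists with about 5 N, less towards the middle, then past 0.014 snaps fully open by itself and stays, without being held.
- tabC (a point): Centre of the front face of keeper C's yellow upright push tab (20 mm wide in y, 4 mm thick, z = 157 to 191 mm), 52 mm to the rack's +y side of the hook's middle and, shut, 32 mm in front of it. Push it towards the rack's +x; it moves with the keeper. The room in front of it is free.
- cartA_c (a point): Cartridge A, centre on its axis 86 mm above its foot; z up its axis. 172 mm tall, about 0.22 kg. Blue and amber barrel 32 mm in diameter, 75 mm tall, foot chamfered 4 mm; cross bar 10 mm thick, 68 mm long (its y) at 110 mm above the foot; white grip stem 16 (x) by 18 mm (y) from 114 to 172 mm. Starts hanging by the bar (along the rack's y), foot at z = 35 mm, on any hook; may be absent.
- cartB_c (a point): Cartridge B, centre on its axis 86 mm above its foot; z up its axis. 172 mm tall, about 0.22 kg. Blue and amber barrel 32 mm in diameter, 75 mm tall, foot chamfered 4 mm; cross bar 10 mm thick, 68 mm long (its y) at 110 mm above the foot; white grip stem 16 (x) by 18 mm (y) from 114 to 172 mm. Starts hanging by the bar (along the rack's y), foot at z = 35 mm, on any hook; may be absent.
- cartC_c (a point): Cartridge C, centre on its axis 86 mm above its foot; z up its axis. 172 mm tall, about 0.22 kg. Blue and amber barrel 32 mm in diameter, 75 mm tall, foot chamfered 4 mm; cross bar 10 mm thick, 68 mm long (its y) at 110 mm above the foot; white grip stem 16 (x) by 18 mm (y) from 114 to 172 mm. Starts hanging by the bar (along the rack's y), foot at z = 35 mm, on any hook; may be absent.
- holder: Cream cartridge holder fixed to the bench; origin on the bench below its middle bay, y along the row of bays, z up. Three square bays (39 x 39 mm inside, vertical walls) at y = -84, 0, +84 mm, floor 12 mm and wall tops 52 mm above the bench; outside 63 mm wide in x and 225 mm long in y there. A grey knob block 85 x 85 mm, 42 mm high, is at y = -205 mm.
- bay1 (a point): Centre of the floor of bay 1 (y = -84 mm of the holder), 12 mm above the bench. A cartridge seated here has its centre 86 mm above this point. Any cartridge may go in any bay.
- bay2 (a point): Centre of the floor of bay 2 (y = 0 mm of the holder), 12 mm above the bench. A cartridge seated here has its centre 86 mm above this point. Any cartridge may go in any bay.
- bay3 (a point): Centre of the floor of bay 3 (y = 84 mm of the holder), 12 mm above the bench. A cartridge seated here has its centre 86 mm above this point. Any cartridge may go in any bay.
- knob (a joint): Black locking knob on the holder's end block, turns clockwise seen from above; rad: 0 = open (pointer at the red dot), 1.3 = locked (green dot), both end stops. A sprung detent resists with about 0.15 to 0.2 N m and gives way at 0.85 with a click: past that the knob snaps on to 1.3 and stays. Let go earlier, it springs back to 0. Starts at 0.
- knob_grip (a point): Middle of the knob's bar grip, on the knob's axis, 80 mm above the bench. The bar is 58 mm long (along this point's x, which turns with the knob and is the holder's x at 0), 14 mm thick (its y) and stands from 56 to 92 mm above the bench, on a disc 58 mm in diameter.
- cover_c (a point): Dust cover: centre, half-way up, 23 mm above its underside. A flat pale plate 64 x 222 x 8 mm (longest along its y) with a white grip bar on top, 16 mm thick (x), 60 mm long (y), from 8 to 46 mm above the underside; 0.25 kg or so. It starts lying loose on top of the holder's bays, its underside 52 mm above the bench.
- mat: Blue mat fixed to the bench, 150 mm (x) by 290 mm (y), 3 mm thick; origin at the centre of its underside.
- reagent: Bystander: glass bottle with a blue cap, 70 mm in diameter, 160 mm tall; origin at the centre of its underside.
- beaker: Bystander: glass beaker, 70 mm in diameter, 90 mm tall; origin at the centre of its underside.
- jar: Bystander: amber jar, 60 mm in diameter, 80 mm tall; origin at the centre of its underside.
Things that resemble listed ones, but are neither listed nor needed, are in the scene too. Leave any black, green or pink look-alike of the part that bears cover_c alone.

How it is judged:
By the outcome, as a careful person would: the job done as asked, in the order asked, and still so for the second after the job is handed in, with the robot touching nothing.
Of cartA, cartB, cartC only 2 to 3 are there at a start; the rules pass over those that are not, and their reading is None.
At some moment in a run one of cover may be knocked a few centimetres aside while the robot is not near it.
Once in a run the grip may slacken for a moment while it holds something.
It also fails if it takes over 210 s, if anything falls off the work surface, if the arm or the gripper's body presses on something with over 40 N, if the wrist force passes 120 N, or if a joint passes its speed limit or range.

### The arm

A 6-joint arm with a two-finger parallel gripper is mounted at the origin on the work surface. World frame = base frame: x ahead of the robot, y to its left, z up, the work surface at z = 0. Lengths are in m, angles in rad, forces in N, time in s.
With the tool pointing down it reaches from about 0.325 to 0.9 m from the base axis. Payload 6.1 kg.
Tool frame: the origin (TCP) lies on the mounting face of the last link; the fingertips stand 182 mm ahead of it and the grasp point (between the pads) lies 164 mm ahead of it; z points along the fingers, y is the line along which they close (so a half turn about z gives the same grasp; the last joint's range is limited). The gripper opens to 87 mm and grips with 3 to 60 N. Pads are 19 mm wide; open, the fingers measure 117 mm over their backs; the gripper's body (75 mm by 190 mm) begins 51 mm behind the grasp point.
Start: joints at [-1.31, 0.22, 1.526, -0, 1.395, -0.126], TCP at [0.236, -0.579, 0.405] pointing down, gripper open.
Joint ranges: [-2.98, 2.98], [-0.91, 2.08], [0.09, 2.57], [-1.24, 4.39], [0.2, 2.65], [-2.68, 2.68]. Speed limits (rad/s): [2.57, 2.57, 3.01, 3.14, 3.14, 3.14].

### API

Orientations are given as a 3x3 rotation matrix whose columns are the frame's x, y, z axes.
In Python, from station import ctrl, vision, close_job gives the robot as it stands.
- The arm moves only by the tool carry_out, never from a script. Its argument "steps" is a list that holds one entry, the list of rows, each a list of 7 numbers: the shift along the world's x, y, z in units of 100 mm (1.0 is 100 mm), then the turn, a rotation vector about the world's x, y, z in units of 60 degrees (1.0 is 60 degrees), then the opening, from -1 (shut) to 1 (fully open). In form: [[[tx, ty, tz, wx, wy, wz, hand], ...]]. A call has 1 to 10 rows; each row is the pose to reach, as a shift and turn from the pose commanded when the call began; what a row does not reach only later rows make up. A row lasts 1/8 s, in which the tool goes at most 62.5 mm and 10.7 degrees, less where a joint would pass 70% of its speed; a pose out of reach is approached as far as the arm can. A call with a number of a shift or a turn outside -1 to 1 is refused whole. A call with a gripper value outside its range is refused whole. The fingers move at their own pace and stop on an object; "force" is the grip in N (left out, the last holds). Time passes only in rows, so rows that repeat a pose let the fingers close. It gives the time, the measured TCP pose, the force, the opening and the grip force at its end, in the units of the state.
- ctrl.observe(): the state, without advancing time (a new reading comes with each control period).
- vision.capture(name): name is "scene" or "top"; returns (picture, depth): 384x512x3 uint8, blue, green, red; 384x512 float32, m along the optical axis (not along the pixel's ray), 0 where there is no reading.
- vision.camera_info(name): a dict with "fx", "fy", "cx", "cy" (pixels), "R" (3x3) and "t" (3): a world point X has camera coordinates R X + t. Camera axes: x right, y down, z forward; pixel columns grow to the right and rows downward; lengths in m; the calibration is good to about 2 mm. A picture is of the moment at which its call begins. camera_info takes no time and is no camera call.
- close_job(): hands the job in; it is judged then, once.
The state is a dict: "clock": time; "q": joint angles; "joint_velocities": joint speeds; "joint_torque": joint torques, N m; "tcp_pos": TCP position; "tcp_rot": TCP orientation; "contact_force": force on the tool from outside, world axes, zero at the start; "moment": the same for the moment, N m; "finger_gap": opening from 0.0 (shut) to 1.0 (fully open); "grip_force": force on a finger pad.
Only numpy, scipy, OpenCV 4.12 (cv2) and the standard library are available. Lean on these libraries where they do the work, as an engineer would, in place of code of your own. Each camera call takes 0.05 s, during which the arm holds its last target. There are 200 camera calls.

## Working session

There is one attempt and no reset: what is moved stays moved. The work goes in short steps, Python scripts to look and compute and a tool call to move; the robot and the scene stay as the last step left them, time stands still between calls to the robot, and variables do not carry over. Pictures are saved under pics/ and viewed, at most 14 in all, crops included, and the job is handed in when it is done.

Besides the shell and the picture viewer there is one more tool, called by a JSON object that holds its "op" and its "data". carry_out: Moves the arm, as the interface text tells. Shifts and turns lie within -1 to 1; 1 stands for 100 mm of shift or 60 degrees of turn. Its arguments: {"type":"object","properties":{"steps":{"type":"array"},"force":{"type":"number"}},"required":["steps"]}

```bash
mkdir -p pics
cat > h.py <<'E'
import numpy as np, cv2
from station import ctrl, vision, close_job
def grab(n,tag):
    im,d=vision.capture(n); cv2.imwrite(f'pics/{tag}.png',im); np.save(f'pics/{tag}.npy',d); return im,d
def cloud(n,d):
    c=vision.camera_info(n); v,u=np.mgrid[:d.shape[0],:d.shape[1]]
    P=np.stack([(u-c['cx'])/c['fx']*d,(v-c['cy'])/c['fy']*d,d],-1)
    return (P-np.array(c['t']))@np.array(c['R'])
E
python3 - <<'E'
from h import *
for n in('scene','top'):
    im,d=grab(n,n+'0'); print(n,{k:np.round(v,3).tolist() for k,v in vision.camera_info(n).items()})
a=cv2.imread('pics/scene0.png');b=cv2.imread('pics/top0.png')
for n in('scene','top'):
    im=cv2.imread(f'pics/{n}0.png'); cv2.imwrite(f'pics/{n}0b.png',cv2.resize(im,(800,600),interpolation=cv2.INTER_CUBIC))
s=ctrl.observe(); print(s)
E
```

```text
scene {'fx': 360.598, 'fy': 360.598, 'cx': 255.407, 'cy': 191.857, 'R': [[-0.35, 0.937, 0.013], [0.637, 0.249, -0.729], [-0.686, -0.247, -0.684]], 't': [0.359, -0.235, 1.677]}
top {'fx': 471.7, 'fy': 471.7, 'cx': 254.267, 'cy': 194.208, 'R': [[0.021, -1.0, -0.0], [-0.996, -0.02, -0.081], [0.081, 0.002, -0.997]], 't': [-0.166, 0.603, 1.772]}
{'clock': 0.1, 'q': array([-1.31012950e+00,  2.21145072e-01,  1.52746331e+00, -9.58003688e-06,
        1.39471014e+00, -1.26097618e-01]), 'joint_velocities': array([-0.00031271, -0.00134378, -0.00150709, -0.00076308,  0.00091934,
        0.00092813]), 'joint_torque': array([ 1.01612415e-03, -4.95937836e+01, -3.88522768e+01,  7.02435826e-02,
        5.14403160e-02, -4.28417059e-05]), 'tcp_pos': array([ 0.23568181, -0.57860763,  0.40376541]), 'tcp_rot': array([[ 9.26133747e-01,  3.77195011e-01, -4.53913620e-04],
       [ 3.77195227e-01, -9.26132274e-01,  1.66513885e-03],
       [ 2.07698014e-04, -1.71335534e-03, -9.99998511e-01]]), 'contact_force': array([-0.48799267, -0.54084076, -0.94133824]), 'moment': array([ 0.00611219, -0.00590038, -0.00621848]), 'grip_force': 0.0, 'finger_gap': 1.0013793654372534}
```

View pics/scene0b.png

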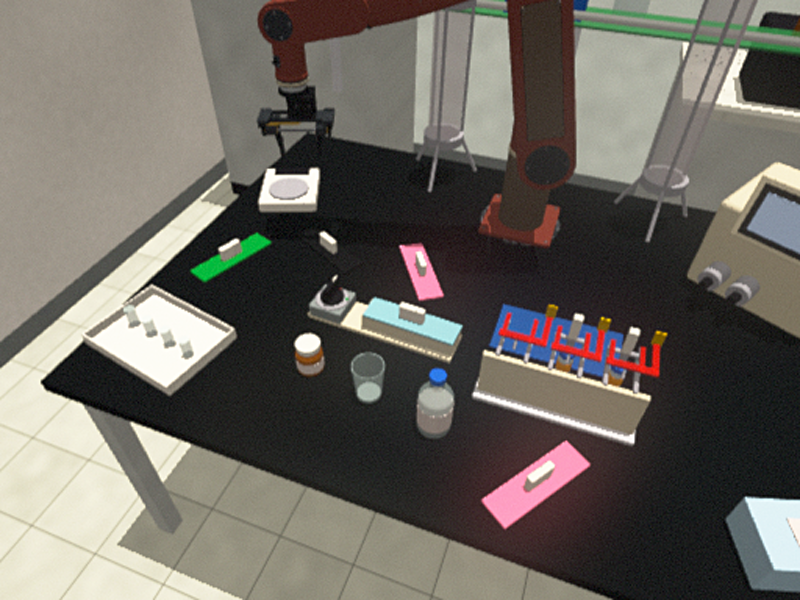

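View pics/top0b.png

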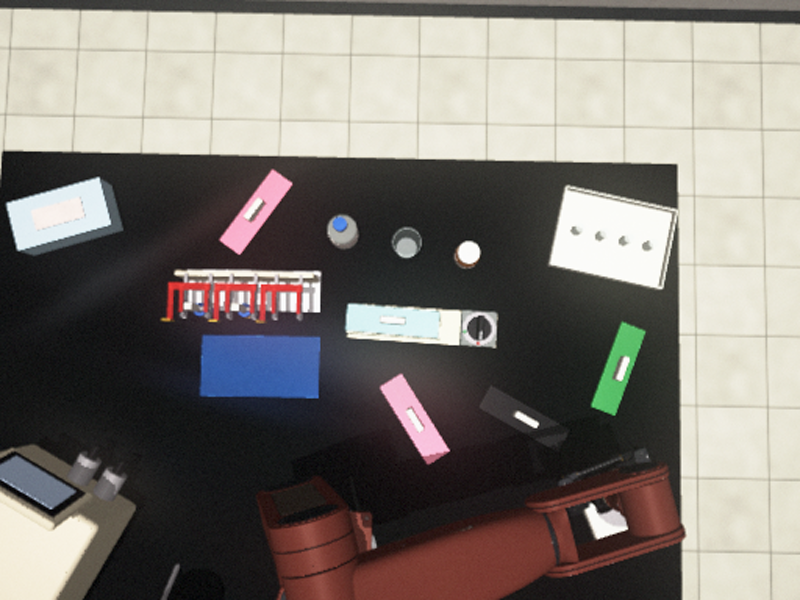

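The top view (800-px scale) shows the light-blue cover on the holder at (393,321) and the knob at (480,329). The rack is around (245,290), the mat at (260,367), and the black, green and pink look-alikes lie apart. The scene view shows two white cartridge stems, at (577,325) and (630,345). Next I measure positions.

Run:
```python
from h import *
im=cv2.imread('pics/top0.png');d=np.load('pics/top0.npy');P=cloud('top',d)
hsv=cv2.cvtColor(im,cv2.COLOR_BGR2HSV);H,S,V=[hsv[...,i].astype(int) for i in range(3)]
u0=np.mgrid[:384,:512][1]; v0=np.mgrid[:384,:512][0]
def box(m,name):
    p=P[m]; r=cv2.minAreaRect((p[:,:2]*1000).astype(np.float32)); print(name,len(p),'c',np.round(r[0],1),'size',np.round(r[1],1),'ang',round(r[2],2),'zmed',np.round(np.median(p[:,2]),4))
Z=P[...,2];ok=d>0
reg=lambda a,b,c,e:(u0>=a)&(u0<b)&(v0>=c)&(v0<e)&ok
k=.64
R=lambda a,b,c,e:reg(a*k,b*k,c*k,e*k)
box(R(190,330,325,405)&(H>105)&(H<125)&(S>150)&(Z<.02),'mat')
box(R(335,445,295,350)&(abs(Z-.060)<.008)&(H>80)&(H<105)&(S>40),'cover')
box(R(335,445,295,350)&(Z>.08),'covergrip')
box(R(335,505,295,355)&(Z>.03)&(Z<.075),'holder+cover')
box(R(455,505,300,355)&(Z>.03)&(Z<.05),'knobblock')
box(R(455,505,300,355)&(Z>.075),'knobbar')
box(R(165,330,262,325)&(Z>.12)&(V>100)&(S<60),'rackpanel')
y=R(150,330,300,330)&(H>15)&(H<30)&(S>130)&(Z>.15)
n,l,st,ce=cv2.connectedComponentsWithStats(y.astype(np.uint8))
for i in range(1,n):
    if st[i,4]>3: box(l==i,'tab')
for nm,r in(('bottle',(325,362,210,252)),('beaker',(388,424,224,262)),('jar',(452,484,238,272))):
    box(R(*r)&(Z>.03),nm)
w=R(165,330,280,330)&(Z>.18)
n,l,st,ce=cv2.connectedComponentsWithStats(w.astype(np.uint8))
for i in range(1,n):
    if st[i,4]>3: box(l==i,'tall>.18'); print(np.median(im[l==i],0),Z[l==i].max())
big=lambda n,a,b,c,e,f:cv2.resize(cv2.imread(f'pics/{n}0.png')[c:e,a:b],None,fx=f,fy=f,interpolation=cv2.INTER_CUBIC)
cv2.imwrite('pics/c1.png',np.vstack([big('top',95,330,165,235,3.4),big('scene',290,450,180,290,4.99375)[:, :799] if 0 else cv2.resize(cv2.imread('pics/scene0.png')[185,:][None] if 0 else cv2.imread('pics/scene0.png')[185:283,200:435],(799,333),interpolation=cv2.INTER_CUBIC)]))
```

```text
mat 2242 c [445.8 183.8] size [146. 292.] ang 0.08 zmed 0.0031
cover 6 c [565.8 -32. ] size [ 0.5 48.1] ang 86.37 zmed 0.0589
covergrip 78 c [ 561.9 -142.3] size [59.3 16.5] ang 85.78 zmed 0.0981
holder+cover 1465 c [ 554.3 -212.2] size [362.2  84.9] ang 87.48 zmed 0.0577
knobblock 295 c [ 548.2 -350.2] size [85.7 85. ] ang 87.8 zmed 0.0438
knobbar 67 c [ 548.5 -348.1] size [55.1 13.9] ang 0.9 zmed 0.0919
rackpanel 649 c [610.3 202.2] size [110.5 319.6] ang 0.13 zmed 0.1315
tab 12 c [546.4 356.5] size [ 3.9 17.9] ang 3.81 zmed 0.1899
tab 6 c [546.7 253.9] size [ 0.4 17.8] ang 0.9 zmed 0.193
bottle 331 c [774.2 -20.4] size [69.8 66.4] ang 2.29 zmed 0.1113
beaker 136 c [ 746.7 -172.4] size [66.7 67.9] ang 26.25 zmed 0.0781
jar 213 c [ 724.8 -318.8] size [56.  56.7] ang 0.09 zmed 0.0787
tall>.18 35 c [576.7 304.6] size [17.8 16.2] ang 86.14 zmed 0.2039
[193. 199. 205.] 0.21307935935829633
tall>.18 37 c [576.9 201.4] size [16.5 18.9] ang 1.09 zmed 0.2058
[221. 229. 233.] 0.21560177317046123
tall>.18 7 c [546.8 352.3] size [3.9 6.2] ang 6.47 zmed 0.1905
[ 43.  98. 130.] 0.19571690440541264
tall>.18 7 c [546.8 252.7] size [ 0.4 20.2] ang 0.9 zmed 0.1922
[ 84. 179. 221.] 0.19648007182599483
tall>.18 10 c [547.4 148.2] size [ 4.1 16.4] ang 3.67 zmed 0.1914
[ 71.5 106.  151. ] 0.1955845453684235
```

View pics/c1.png

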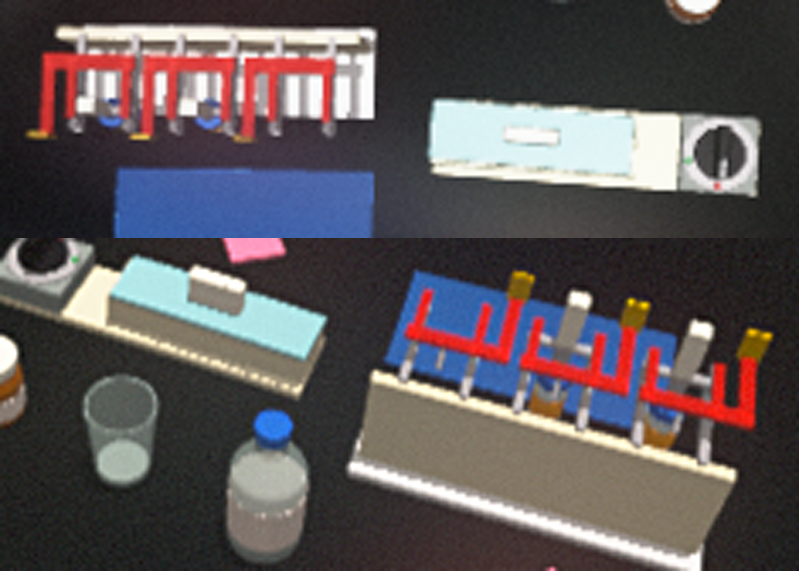

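Two cartridges hang on hooks B and C, with stems at crop (187,105) and (85,103); hook A is empty. I'm moving over the cover now.

{"op": "carry_out", "data": {"steps": [[[0.33,0.44,-0.1,0,0,0.106,0.2],[0.652,0.874,-0.21,0,0,0.212,0.2],[0.652,0.874,-0.21,0,0,0.212,0.2]]], "force": 30}}

```text
clock: 0.48
tcp_pos: [0.3026, -0.4885, 0.382]
tcp_rot: [[0.818, 0.576, -0.001], [0.576, -0.818, 0.004], [0.002, -0.004, -1.0]]
contact_force: [-1.0, -0.2, 0.3]
finger_gap: 0.743
grip_force: 0.0
```

{"op": "carry_out", "data": {"steps": [[[0.33,0.44,-0.1,0,0,0.106,0.2],[0.652,0.874,-0.21,0,0,0.212,0.2],[0.652,0.874,-0.21,0,0,0.212,0.2]]]}}

```text
clock: 0.85
tcp_pos: [0.3673, -0.4019, 0.3616]
tcp_rot: [[0.672, 0.741, -0.001], [0.741, -0.672, 0.002], [0.001, -0.002, -1.0]]
contact_force: [-0.2, -0.8, 0.3]
finger_gap: 0.605
grip_force: 0.0
```

{"op": "carry_out", "data": {"steps": [[[0.33,0.44,-0.1,0,0,0.106,0.2],[0.652,0.874,-0.21,0,0,0.212,0.2],[0.652,0.874,-0.21,0,0,0.212,0.2]]]}}

```text
clock: 1.23
tcp_pos: [0.4322, -0.3153, 0.3409]
tcp_rot: [[0.493, 0.87, -0.001], [0.87, -0.493, 0.001], [0.001, -0.002, -1.0]]
contact_force: [-1.0, -0.4, -0.3]
finger_gap: 0.602
grip_force: 0.0
```

Run:
```python
from h import *
s=ctrl.observe();print(s['clock'],s['tcp_pos'],s['tcp_rot'],s['q'])
im,d=grab('top','t1');P=cloud('top',d);Z=P[...,2]
m=(Z>.08)&(Z<.115)&(P[...,0]>.48)&(P[...,0]<.66)&(P[...,1]>-.27)&(P[...,1]<-.02)&(d>0)
r=cv2.minAreaRect((P[m][:,:2]*1000).astype(np.float32));print(r,m.sum())
m=(Z>.05)&(Z<.075)&(P[...,0]>.48)&(P[...,0]<.66)&(P[...,1]>-.32)&(P[...,1]<.05)&(d>0)&(im[...,0].astype(int)-im[...,2]>25)
r=cv2.minAreaRect((P[m][:,:2]*1000).astype(np.float32));print('plate',r,m.sum())
```

```text
1.225 [ 0.43223004 -0.31530041  0.34094973] [[ 4.92856258e-01  8.70110108e-01 -1.05313284e-03]
 [ 8.70110579e-01 -4.92855057e-01  1.21347153e-03]
 [ 5.36811998e-04 -1.51440907e-03 -9.99998709e-01]] [-7.77718838e-01  6.16971578e-02  1.82607643e+00  1.32201169e-04
  1.25542089e+00 -2.62390918e-01]
((561.9586791992188, -142.3748321533203), (59.06952667236328, 16.479747772216797), 86.51538848876953) 77
plate ((563.7551879882812, -140.28738403320312), (218.4527130126953, 60.20058059692383), 86.18879699707031) 381
```

{"op": "carry_out", "data": {"steps": [[[0.33,0.43,0,0,0,0.11,0.2],[0.65,0.87,0,0,0,0.214,0.2],[0.65,0.87,0,0,0,0.214,0.2]]]}}

```text
clock: 1.65
tcp_pos: [0.4974, -0.2293, 0.3424]
tcp_rot: [[0.288, 0.958, 0.001], [0.958, -0.288, -0.001], [-0.0, 0.001, -1.0]]
contact_force: [-0.2, 0.2, 0.1]
finger_gap: 0.598
grip_force: 0.0
```

{"op": "carry_out", "data": {"steps": [[[0.33,0.43,0,0,0,0.11,0.2],[0.65,0.865,0,0,0,0.214,0.2],[0.65,0.865,0,0,0,0.214,0.2],[0.65,0.865,-0.5,0,0,0.214,0.2],[0.65,0.865,-0.94,0,0,0.214,0.2],[0.65,0.865,-0.94,0,0,0.214,0.2]]]}}

```text
clock: 2.4
tcp_pos: [0.56, -0.1456, 0.2458]
tcp_rot: [[0.074, 0.997, -0.003], [0.997, -0.074, 0.0], [0.0, -0.003, -1.0]]
contact_force: [-0.9, 0.2, 0.4]
finger_gap: 0.598
grip_force: 0.0
```

{"op": "carry_out", "data": {"steps": [[[0,0,0,0,0,0,-0.9],[0,0,0,0,0,0,-0.9],[0,0,0,0,0,0,-0.9],[0,0,0,0,0,0,-0.9],[0,0,0,0,0,0,-0.9],[0,0,0.2,0,0,0,-0.9],[0,0,0.2,0,0,0,-0.9]]]}}

```text
clock: 3.28
tcp_pos: [0.5622, -0.1433, 0.27]
tcp_rot: [[0.07, 0.998, 0.003], [0.998, -0.07, -0.001], [-0.001, 0.003, -1.0]]
contact_force: [0.2, 0.3, -2.3]
finger_gap: 0.182
grip_force: 30.0
```

{"op": "carry_out", "data": {"steps": [[[-0.3,0.2,0.05,0,0,0,-0.9],[-0.6,0.4,0.05,0,0,0.03,-0.9],[-0.6,0.4,0.05,0,0,0.03,-0.9]]]}}

```text
clock: 3.65
tcp_pos: [0.4993, -0.1017, 0.2718]
tcp_rot: [[0.037, 0.999, -0.003], [0.999, -0.037, 0.001], [0.001, -0.003, -1.0]]
contact_force: [-0.7, -0.5, -3.0]
finger_gap: 0.179
grip_force: 30.0
```

{"op": "carry_out", "data": {"steps": [[[-0.28,0.48,0,0,0,0,-0.9],[-0.56,0.95,-0.1,0,0,0.03,-0.9],[-0.56,0.95,-0.1,0,0,0.037,-0.9]]]}}

```text
clock: 4.03
tcp_pos: [0.4433, -0.0058, 0.2614]
tcp_rot: [[-0.004, 1.0, -0.004], [1.0, 0.004, 0.001], [0.001, -0.003, -1.0]]
contact_force: [0.4, -1.3, -2.9]
finger_gap: 0.18
grip_force: 30.0
```

{"op": "carry_out", "data": {"steps": [[[0,0.48,0,0,0,0,-0.9],[0,0.95,-0.15,0,0,0,-0.9],[0,0.95,-0.15,0,0,0,-0.9]]]}}

```text
clock: 4.4
tcp_pos: [0.4457, 0.0887, 0.2473]
tcp_rot: [[-0.004, 1.0, -0.0], [1.0, 0.004, 0.0], [0.0, -0.0, -1.0]]
contact_force: [0.6, -0.6, -2.9]
finger_gap: 0.177
grip_force: 30.0
```

{"op": "carry_out", "data": {"steps": [[[0,0.48,0,0,0,0,-0.9],[0,0.96,-0.15,0,0,0,-0.9],[0,0.96,-0.15,0,0,0,-0.9],[0,0.96,-0.15,0,0,0,-0.9]]]}}

```text
clock: 4.9
tcp_pos: [0.4462, 0.1822, 0.233]
tcp_rot: [[-0.0, 1.0, 0.001], [1.0, 0.0, -0.001], [-0.001, 0.001, -1.0]]
contact_force: [-0.8, 0.7, -3.5]
finger_gap: 0.178
grip_force: 30.0
```

Run:
```python
from h import *
s=ctrl.observe();print(s['clock'],s['tcp_pos'],s['tcp_rot'],s['finger_gap'],s['contact_force'])
im,d=grab('scene','s2')
cv2.imwrite('pics/s2b.png',cv2.resize(im[120:330,120:480],(798,466),interpolation=cv2.INTER_CUBIC))
```

```text
4.9 [0.44622561 0.18223785 0.23299035] [[-4.63603863e-04  9.99999677e-01  6.55835097e-04]
 [ 9.99999693e-01  4.64017495e-04 -6.30683320e-04]
 [-6.30987435e-04  6.55542509e-04 -9.99999586e-01]] 0.1782844355591958 [-0.7622889   0.66975516 -3.54742308]
```

View pics/s2b.png

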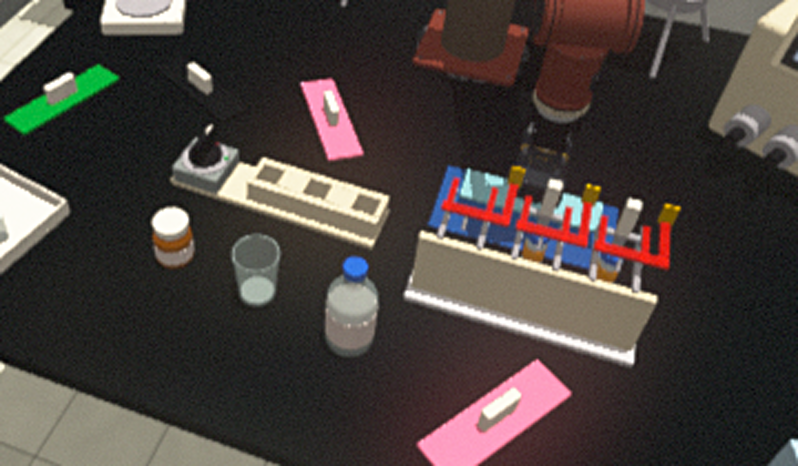

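The cover hangs level over the mat behind the rack and the three bays are exposed around crop (315,190). I'm lowering and releasing it.

{"op": "carry_out", "data": {"steps": [[[0,0,-0.2,0,0,0,-0.9],[0,0,-0.33,0,0,0,-0.9],[0,0,-0.35,0,0,0,-0.9],[0,0,-0.36,0,0,0,-0.9],[0,0,-0.36,0,0,0,-0.9]]]}}

```text
clock: 5.58
tcp_pos: [0.446, 0.1819, 0.1985]
tcp_rot: [[0.0, 1.0, -0.0], [1.0, -0.0, -0.001], [-0.001, -0.0, -1.0]]
contact_force: [-7.4, -4.5, 14.5]
finger_gap: 0.184
grip_force: 30.0
```

{"op": "carry_out", "data": {"steps": [[[0,0,0,0,0,0,0],[0,0,0,0,0,0,0],[0,0,0,0,0,0,0],[0,0,0.3,0,0,0,0],[0,0,0.8,0,0,0,0],[0,0,1,0,0,0,-1],[0,0,1,0,0,0,-1]]]}}

```text
clock: 6.45
tcp_pos: [0.4462, 0.1831, 0.2985]
tcp_rot: [[-0.0, 1.0, 0.004], [1.0, 0.0, 0.001], [0.001, 0.004, -1.0]]
contact_force: [-0.3, -0.7, -0.8]
finger_gap: 0.349
grip_force: 0.0
```

{"op": "carry_out", "data": {"steps": [[[-0.2,0.5,0.3,0,0,0,-1],[-0.5,0.7,0.7,0,0,0,-1],[-0.5,0.7,0.7,0,0,0,-1]]]}}

```text
clock: 6.82
tcp_pos: [0.3946, 0.2544, 0.3682]
tcp_rot: [[-0.003, 1.0, 0.003], [1.0, 0.003, 0.002], [0.002, 0.003, -1.0]]
contact_force: [-0.2, 0.1, -0.3]
finger_gap: 0.039
grip_force: 0.0
```

Run:
```python
from h import *
s=ctrl.observe();print(s['clock'],s['tcp_pos'],s['finger_gap'],s['contact_force'])
im,d=grab('top','t3');P=cloud('top',d);X,Y,Z=[P[...,i] for i in range(3)];ok=d>0
def box(m,n):
    r=cv2.minAreaRect((P[m][:,:2]*1000).astype(np.float32));print(n,np.round(r[0],1),np.round(r[1],1),round(r[2],2),m.sum(),np.median(Z[m]).round(4))
hol=ok&(X>.48)&(X<.65)&(Y>-.42)&(Y<.0)
box(hol&(Z>.043)&(Z<.062)&(Y>-.29),'walltop')
box(hol&(Z>.03)&(Z<.049)&(Y<-.29),'block')
box(hol&(Z>.005)&(Z<.062),'all')
box(hol&(Z>.075)&(Y<-.29),'bar')
b=hol&(Z<.035)&(Z>.003)&(Y>-.27)&(X>.53)&(X<.59)
n,l,st,ce=cv2.connectedComponentsWithStats(b.astype(np.uint8))
for i in range(1,n):
    if st[i,4]>15: box(l==i,'bay')
cv2.imwrite('pics/t3b.png',cv2.resize(im[165:300,100:330],(798,468),interpolation=cv2.INTER_CUBIC))
```

```text
6.825 [0.39462284 0.25438515 0.36821476] 0.03949726133533595 [-0.15943395  0.10815665 -0.30524182]
walltop [ 558.2 -145.3] [224.9  63.5] 87.2 673 0.0522
block [ 548.5 -350. ] [85.6 85.8] 87.72 285 0.043
all [ 565.2 -209.3] [417.8 169.1] 89.93 2438 0.0191
bar [ 548.6 -348.2] [55.3 13.8] 1.16 67 0.0934
bay [563.5 -59.4] [38.2 34.9] 0.8 100 0.0123
bay [ 560.3 -264.2] [54.1  8. ] 0.22 37 0.0129
bay [ 559.8 -145.6] [35.1 38.3] 1.23 104 0.0113
bay [ 555.3 -230.1] [37.5 37.4] 86.78 102 0.013
```

View pics/t3b.png

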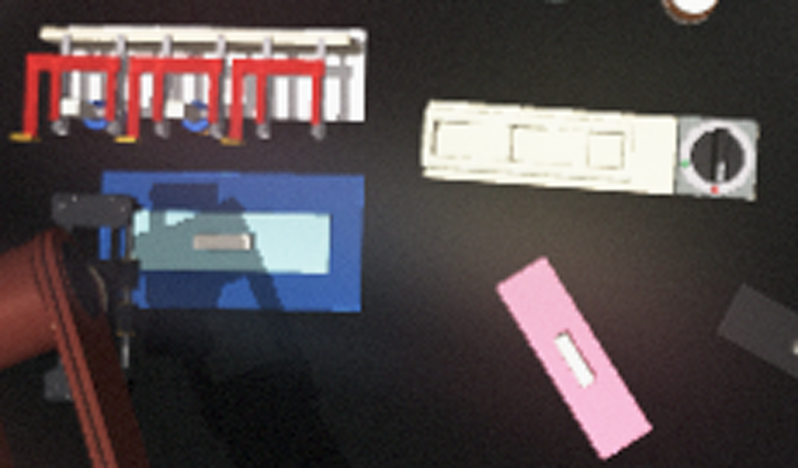

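The cover lies in the middle of the mat (crop 230,243) and the bays are clear. Next I push keeper C.

{"op": "carry_out", "data": {"steps": [[[0.3,0.5,0,0,0,0,-1],[0.6,1,-0.18,0,0,0,-1],[0.6,1,-0.18,0,0,0,-1]]]}}

```text
clock: 7.25
tcp_pos: [0.456, 0.3538, 0.341]
tcp_rot: [[-0.001, 1.0, -0.01], [1.0, 0.001, -0.005], [-0.005, -0.01, -1.0]]
contact_force: [-0.2, -0.0, -1.0]
finger_gap: 0.005
grip_force: 0.0
```

{"op": "carry_out", "data": {"steps": [[[0.4,0.03,0,0,0,0,-1],[0.6,0.03,0,0,0,0,-1],[0.68,0.03,0,0,0,0,-1],[0.76,0.03,0,0,0,0,-1],[0.84,0.03,0,0,0,0,-1],[0.92,0.03,0,0,0,0,-1],[0.97,0.03,0,0,0,0,-1],[0.97,0.03,0,0,0,0,-1]]]}}

```text
clock: 8.25
tcp_pos: [0.5529, 0.356, 0.3492]
tcp_rot: [[-0.0, 1.0, 0.001], [1.0, 0.0, 0.001], [0.001, 0.001, -1.0]]
contact_force: [0.2, -0.1, 0.3]
finger_gap: 0.004
grip_force: 0.0
```

{"op": "carry_out", "data": {"steps": [[[-0.3,0,0,0,0,0,-1],[-0.6,-0.3,0,0,0,0,-1],[-0.6,-1,0,0,0,0,-1],[-0.6,-1,0,0,0,0,-1]]]}}

```text
clock: 8.75
tcp_pos: [0.492, 0.2535, 0.349]
tcp_rot: [[0.002, 1.0, 0.001], [1.0, -0.002, -0.001], [-0.001, 0.001, -1.0]]
contact_force: [0.1, 0.3, 0.1]
finger_gap: 0.007
grip_force: 0.0
```

```bash
cat >> h.py <<'E'
def tabs(tag):
    im,d=grab('scene',tag);P=cloud('scene',d);h=cv2.cvtColor(im,cv2.COLOR_BGR2HSV)
    m=(d>0)&(P[...,2]>.165)&(P[...,2]<.2)&(P[...,0]>.5)&(P[...,0]<.62)&(P[...,1]>.1)&(P[...,1]<.4)&(h[...,0]>15)&(h[...,0]<32)&(h[...,1]>120)
    n,l,st,ce=cv2.connectedComponentsWithStats(m.astype(np.uint8))
    for i in range(1,n):
        if st[i,4]>5: print('tab',np.median(P[l==i],0).round(4),st[i,4])
    return im
E
python3 - <<'E'
from h import *
s=ctrl.observe();print(s['clock'],s['tcp_pos'],s['finger_gap'],s['contact_force'])
tabs('s4')
E
```

```text
8.75 [0.49203004 0.25352272 0.34904181] 0.006857694807419191 [0.10765315 0.28820743 0.09532449]
tab [0.5489 0.1483 0.1796] 47
tab [0.5485 0.252  0.1795] 49
tab [0.5769 0.3559 0.1808] 58
```

{"op": "carry_out", "data": {"steps": [[[0.2,0,0,0,0,0,-1],[0.32,0,0,0,0,0,-1],[0.4,0,0,0,0,0,-1],[0.48,0,0,0,0,0,-1],[0.56,0,0,0,0,0,-1],[0.61,0,0,0,0,0,-1],[0.61,0,0,0,0,0,-1],[0.2,0,0,0,0,0,-0.2],[-0.1,0,0.4,0,0,0,-0.1],[-0.1,0,0.4,0,0,0,-0.1]]]}}

```text
clock: 10.05
tcp_pos: [0.4817, 0.2563, 0.3923]
tcp_rot: [[-0.001, 1.0, 0.006], [1.0, 0.001, 0.002], [0.002, 0.006, -1.0]]
contact_force: [1.2, 0.1, 0.1]
finger_gap: 0.26
grip_force: 0.0
```

Run:
```python
from h import *
s=ctrl.observe();print(s['clock'],s['tcp_pos'],s['finger_gap'],s['contact_force'])
tabs('s5')
```

```text
10.05 [0.4817297  0.25634638 0.39227092] 0.26016449998957086 [1.19033815 0.06046258 0.0942507 ]
tab [0.549  0.1483 0.1793] 45
tab [0.5772 0.2517 0.1812] 44
tab [0.5768 0.356  0.1802] 56
```

{"op": "carry_out", "data": {"steps": [[[0.1,0.3,0.3,0,0,0,0],[0.5,0.51,0.3,0,0,0,0],[0.95,0.51,0.3,0,0,0,0],[0.95,0.51,0.3,0,0,0,0],[0.95,0.51,0.3,0,0,0,0],[0.95,0.51,-0.1,0,0,0,0],[0.95,0.51,-0.39,0,0,0,0],[0.95,0.51,-0.39,0,0,0,0]]]}}

```text
clock: 11.1
tcp_pos: [0.5755, 0.3064, 0.3468]
tcp_rot: [[-0.001, 1.0, -0.006], [1.0, 0.001, -0.002], [-0.002, -0.006, -1.0]]
contact_force: [0.3, 0.2, 0.8]
finger_gap: 0.498
grip_force: 0.0
```

{"op": "carry_out", "data": {"steps": [[[0,0,0,0,0,0,-0.9],[0,0,0,0,0,0,-0.9],[0,0,0,0,0,0,-0.9],[0,0,0,0,0,0,-0.9],[0,0,0.2,0,0,0,-0.9],[0,0,0.7,0,0,0,-0.9],[0,0,0.7,0,0,0,-0.9]]]}}

```text
clock: 11.98
tcp_pos: [0.5786, 0.3073, 0.4267]
tcp_rot: [[-0.0, 1.0, 0.01], [1.0, 0.0, 0.004], [0.004, 0.01, -1.0]]
contact_force: [-0.0, 0.8, -1.1]
finger_gap: 0.183
grip_force: 29.9
```

Run:
```python
from h import *
s=ctrl.observe();print(s['clock'],s['tcp_pos'],s['finger_gap'],s['contact_force'],s['moment'])
im,d=grab('scene','s6')
cv2.imwrite('pics/s6b.png',cv2.resize(im[100:300,240:460],(660,600),interpolation=cv2.INTER_CUBIC))
```

```text
11.975 [0.57863927 0.30733137 0.42672239] 0.18259499215979616 [-0.00327544  0.8450686  -1.11911613] [ 0.04357015 -0.1201418  -0.0006114 ]
```

View pics/s6b.png

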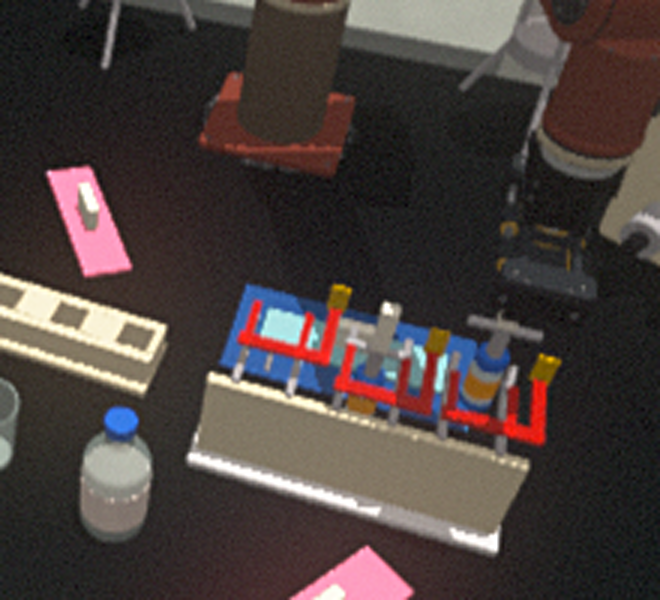

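The cartridge is held upright (barrel at crop 487,375) and lifted clear of the rack. I'm carrying it around the front to bay 3.

{"op": "carry_out", "data": {"steps": [[[-0.4,0,0,0,0,0,-0.9],[-0.85,0,0,0,0,0,-0.9],[-1,-0.2,0,0,0,0,-0.9],[-1,-0.6,0,0,0,0,-0.9],[-1,-0.9,0,0,0,0,-0.9]]]}}

```text
clock: 12.65
tcp_pos: [0.4766, 0.2158, 0.4184]
tcp_rot: [[-0.001, 1.0, -0.002], [1.0, 0.001, -0.001], [-0.001, -0.002, -1.0]]
contact_force: [-0.1, 0.1, -1.5]
finger_gap: 0.18
grip_force: 30.0
```

{"op": "carry_out", "data": {"steps": [[[0,-0.5,0,0,0,0,-0.9],[0,-0.92,0,0,0,0,-0.9]]]}}

```text
clock: 12.9
tcp_pos: [0.4768, 0.1234, 0.4184]
tcp_rot: [[-0.001, 1.0, -0.002], [1.0, 0.001, -0.001], [-0.001, -0.002, -1.0]]
contact_force: [-0.8, -0.9, -1.8]
finger_gap: 0.178
grip_force: 30.0
```

{"op": "carry_out", "data": {"steps": [[[0,-0.5,0,0,0,0,-0.9],[0,-0.92,0,0,0,0,-0.9],[0,-0.92,0,0,0,0,-0.9]]]}}

```text
clock: 13.28
tcp_pos: [0.477, 0.0305, 0.4186]
tcp_rot: [[0.004, 1.0, -0.002], [1.0, -0.004, -0.001], [-0.001, -0.002, -1.0]]
contact_force: [-0.4, 0.7, -1.5]
finger_gap: 0.173
grip_force: 30.0
```

{"op": "carry_out", "data": {"steps": [[[0.4,-0.4,0,0,0,-0.02,-0.9],[0.85,-0.92,0,0,0,-0.046,-0.9],[0.85,-0.92,0,0,0,-0.046,-0.9],[0.85,-0.92,0,0,0,-0.046,-0.9],[0.85,-0.92,0,0,0,-0.046,-0.9]]]}}

```text
clock: 13.9
tcp_pos: [0.5618, -0.0577, 0.4194]
tcp_rot: [[0.046, 0.999, -0.001], [0.999, -0.046, 0.001], [0.001, -0.001, -1.0]]
contact_force: [0.2, -0.4, -2.5]
finger_gap: 0.181
grip_force: 30.0
```

```bash
cat >> h.py <<'E'
def cart(tag,x,y,show=True):
    im,d=grab('scene',tag);P=cloud('scene',d);s=ctrl.observe()
    print(s['clock'],s['tcp_pos'].round(4),s['finger_gap'].round(3),s['contact_force'].round(1),s['tcp_rot'][:,1].round(3))
    X,Y,Z=[P[...,i] for i in range(3)]
    m=(d>0)&(abs(X-x)<.05)&(abs(Y-y)<.05)&(Z>.06)&(Z<.28)
    h=cv2.cvtColor(im,cv2.COLOR_BGR2HSV)
    b=m&(h[...,1]>100); print('barrel n',b.sum(),'z',np.percentile(Z[b],[1,99]).round(4))
    # fit circle r=16mm to surface in z slices
    from scipy.optimize import least_squares
    for lo,hi in((.06,.11),(.11,.14),(.14,.2)):
        q=P[b&(Z>lo)&(Z<hi)]
        if len(q)>15:
            f=least_squares(lambda c:np.hypot(q[:,0]-c[0],q[:,1]-c[1])-.016,[x,y],loss='soft_l1',f_scale=.002); print(lo,len(q),f.x.round(4))
    return im
E
python3 - <<'E'
from h import *
im=cart('s7',.562,-.0614)
cv2.imwrite('pics/s7b.png',cv2.resize(im[130:270,170:340],(728,600),interpolation=cv2.INTER_CUBIC))
E
```

```text
Traceback (most recent call last):
  File "h.py", line 18, in cart
    print(s['clock'],s['tcp_pos'].round(4),s['finger_gap'].round(3),s['contact_force'].round(1),s['tcp_rot'][:,1].round(3))
                                           ^^^^^^^^^^^^^^^^^^^^^
AttributeError: 'float' object has no attribute 'round'
```

```bash
sed -i "s/s\['finger_gap'\].round(3)/s['finger_gap']/" h.py
python3 - <<'E'
from h import *
im=cart('s7',.562,-.0614)
cv2.imwrite('pics/s7b.png',cv2.resize(im[130:270,170:340],(728,600),interpolation=cv2.INTER_CUBIC))
E
```

```text
14.0 [ 0.5618 -0.0578  0.4199] 0.1837750513489116 [-0.2 -0.3 -2.3] [ 0.999 -0.046  0.   ]
barrel n 118 z [0.1085 0.2457]
0.11 38 [ 0.562  -0.0616]
0.14 74 [ 0.5611 -0.0617]
```

View pics/s7b.png

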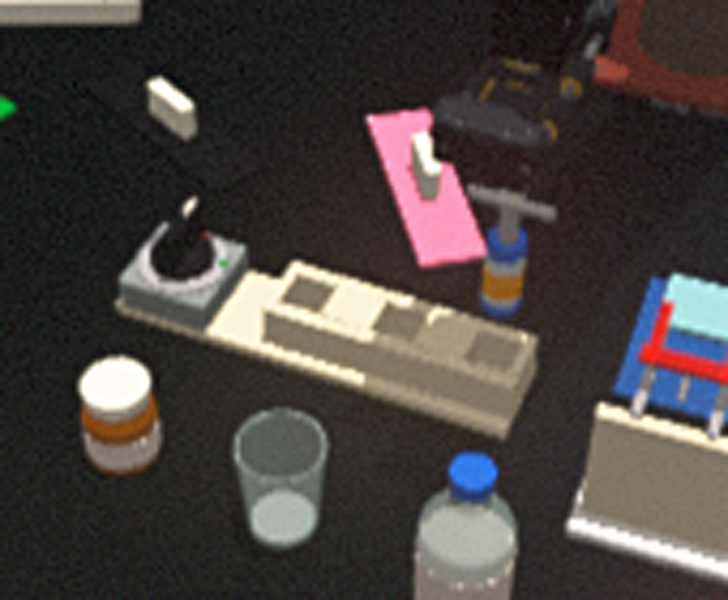

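Run:
```python
from h import *
for t in('s2','s7'):
    P=cloud('scene',np.load(f'pics/{t}.npy'));X,Y,Z=[P[...,i] for i in range(3)]
    m=(X>.51)&(X<.61)&(Y>-.29)&(Y<-.02)&(Z>.048)&(Z<.056)
    r=cv2.minAreaRect((P[m][:,:2]*1000).astype(np.float32));print(t,m.sum(),r)
```

```text
s2 587 ((560.2064819335938, -147.281982421875), (226.30894470214844, 69.54138946533203), 86.9657211303711)
s7 574 ((560.2062377929688, -147.2918701171875), (226.17184448242188, 69.3756103515625), 87.24352264404297)
```

Both frames agree within 2 mm, so I'm lowering with a small y correction.

{"op": "carry_out", "data": {"steps": [[[0.01,-0.1,-0.2,0,0,0,-0.9],[0.01,-0.1,-0.45,0,0,0,-0.9],[0.01,-0.1,-0.55,0,0,0,-0.9],[0.01,-0.1,-0.6,0,0,0,-0.9],[0.01,-0.1,-0.65,0,0,0,-0.9],[0.01,-0.1,-0.65,0,0,0,-0.9]]]}}

```text
clock: 14.75
tcp_pos: [0.5657, -0.0696, 0.3641]
tcp_rot: [[0.047, 0.999, 0.013], [0.999, -0.047, -0.003], [-0.003, 0.013, -1.0]]
contact_force: [-5.8, 3.7, 39.8]
finger_gap: 0.199
grip_force: 30.4
```

Run:
```python
from h import *
im=cart('s8',.562,-.0624)
```

```text
14.8 [ 0.5656 -0.0696  0.3641] 0.1941315144696483 [-6.1  2.6 39.2] [ 0.999 -0.047  0.013]
barrel n 137 z [0.0613 0.2789]
0.06 53 [ 0.5632 -0.0736]
0.11 47 [ 0.5636 -0.073 ]
```

I mis-scaled that: −0.1 is 10 mm, not 1 mm, so the foot landed on the wall top. I'm lifting and correcting.

{"op": "carry_out", "data": {"steps": [[[0,0,0.15,0,0,0,-0.9],[0,0,0.3,0,0,0,-0.9],[0,0.09,0.3,0,0,0,-0.9],[0,0.09,0.3,0,0,0,-0.9],[0,0.09,0.3,0,0,0,-0.9]]]}}

```text
clock: 15.42
tcp_pos: [0.5631, -0.0598, 0.3835]
tcp_rot: [[0.047, 0.999, -0.002], [0.999, -0.047, 0.0], [0.0, -0.002, -1.0]]
contact_force: [0.6, -0.1, -0.6]
finger_gap: 0.182
grip_force: 30.0
```

Run:
```python
from h import *
im=cart('s9',.562,-.0624)
cv2.imwrite('pics/s9b.png',cv2.resize(im[130:270,170:340],(728,600),interpolation=cv2.INTER_CUBIC))
```

```text
15.475 [ 0.5631 -0.06    0.3836] 0.17952429605572306 [ 0.1  0.  -2.1] [ 0.999 -0.048 -0.002]
barrel n 110 z [0.0783 0.2101]
0.06 40 [ 0.5615 -0.0623]
0.11 33 [ 0.5623 -0.0622]
0.14 34 [ 0.5611 -0.0623]
```

View pics/s9b.png

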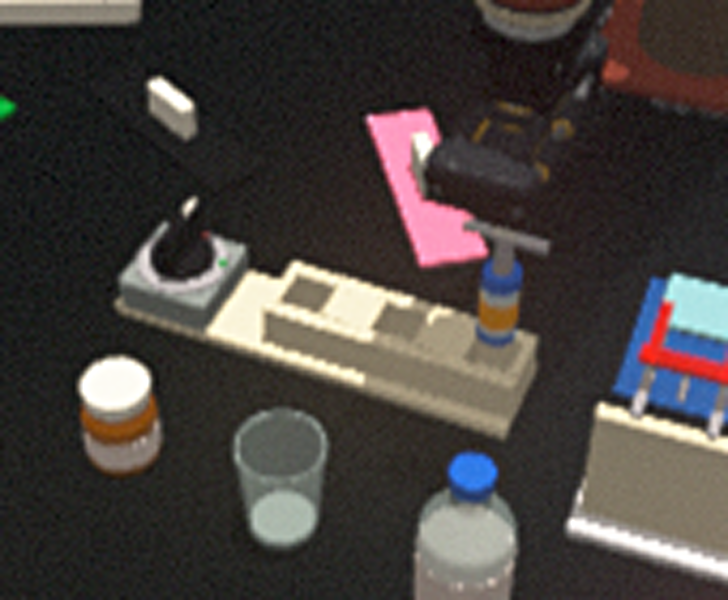

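The cartridge is upright over bay 3, with its foot at crop (497,335) centred on the opening at (497,352). Lowering.

{"op": "carry_out", "data": {"steps": [[[0.005,0,-0.15,0,0,0,-0.9],[0.005,0,-0.25,0,0,0,-0.9],[0.005,0,-0.33,0,0,0,-0.9],[0.005,0,-0.4,0,0,0,-0.9],[0.005,0,-0.4,0,0,0,-0.9]]]}}

```text
clock: 16.1
tcp_pos: [0.5637, -0.0601, 0.3439]
tcp_rot: [[0.048, 0.999, -0.001], [0.999, -0.048, 0.0], [0.0, -0.001, -1.0]]
contact_force: [0.0, -0.3, -1.2]
finger_gap: 0.175
grip_force: 30.0
```

{"op": "carry_out", "data": {"steps": [[[0,0,-0.08,0,0,0,-0.9],[0,0,-0.12,0,0,0,-0.9],[0,0,-0.15,0,0,0,-0.9],[0,0,-0.16,0,0,0,-0.9],[0,0,-0.16,0,0,0,-0.9]]]}}

```text
clock: 16.73
tcp_pos: [0.5639, -0.0601, 0.3288]
tcp_rot: [[0.048, 0.999, 0.0], [0.999, -0.048, -0.0], [-0.0, 0.0, -1.0]]
contact_force: [-0.7, -0.5, -2.4]
finger_gap: 0.185
grip_force: 30.0
```

Run:
```python
from h import *
im=cart('s10',.562,-.0624)
```

```text
16.775 [ 0.5639 -0.0601  0.3289] 0.18195901956942426 [ 0.5  0.4 -1.1] [ 0.999 -0.048  0.   ]
barrel n 127 z [0.0606 0.2794]
0.06 53 [ 0.5629 -0.0631]
```

{"op": "carry_out", "data": {"steps": [[[0,0,-0.03,0,0,0,-0.9],[0,0,-0.05,0,0,0,-0.9],[0,0,-0.05,0,0,0,-0.9]]]}}

```text
clock: 17.15
tcp_pos: [0.5641, -0.0602, 0.325]
tcp_rot: [[0.048, 0.999, 0.001], [0.999, -0.048, -0.0], [-0.0, 0.001, -1.0]]
contact_force: [-1.6, 0.2, 5.1]
finger_gap: 0.18
grip_force: 30.0
```

{"op": "carry_out", "data": {"steps": [[[0,0,-0.02,0,0,0,-0.9],[0,0,-0.04,0,0,0,-0.9],[0,0,-0.04,0,0,0,-0.9]]]}}

```text
clock: 17.52
tcp_pos: [0.5648, -0.0604, 0.3248]
tcp_rot: [[0.048, 0.999, 0.004], [0.999, -0.048, -0.002], [-0.001, 0.004, -1.0]]
contact_force: [-8.1, 1.6, 24.8]
finger_gap: 0.187
grip_force: 30.1
```

{"op": "carry_out", "data": {"steps": [[[0,0,0.04,0,0,0,0],[0,0,0.04,0,0,0,0],[0,0,0.04,0,0,0,0],[0,0,0.5,0,0,0,0],[0,0,1,0,0,0,0],[0,0,1,0,0,0,0]]]}}

```text
clock: 18.27
tcp_pos: [0.565, -0.0604, 0.4246]
tcp_rot: [[0.048, 0.999, 0.008], [0.999, -0.048, -0.002], [-0.002, 0.008, -1.0]]
contact_force: [0.4, 0.2, 0.2]
finger_gap: 0.498
grip_force: 0.0
```

{"op": "carry_out", "data": {"steps": [[[0,0.4,0.15,0,0,0.02,0],[0.05,0.9,0.15,0,0,0.046,0],[0.05,0.9,0.15,0,0,0.046,0]]]}}

```text
clock: 18.65
tcp_pos: [0.5686, 0.0327, 0.4332]
tcp_rot: [[-0.005, 1.0, -0.002], [1.0, 0.005, 0.001], [0.001, -0.002, -1.0]]
contact_force: [0.1, 0.0, -0.9]
finger_gap: 0.501
grip_force: 0.0
```

{"op": "carry_out", "data": {"steps": [[[0.05,0.5,0,0,0,0,0],[0.08,0.9,0,0,0,0,0],[0.08,0.9,0,0,0,0,0],[0.08,0.9,0,0,0,0,0],[0.08,0.9,0,0,0,0,0]]]}}

```text
clock: 19.27
tcp_pos: [0.5769, 0.1186, 0.4342]
tcp_rot: [[0.001, 1.0, -0.001], [1.0, -0.001, -0.0], [-0.0, -0.001, -1.0]]
contact_force: [0.4, -0.1, -0.1]
finger_gap: 0.501
grip_force: 0.0
```

Run:
```python
from h import *
im=cart('s11',.562,-.0624)
d=np.load('pics/s11.npy');P=cloud('scene',d);X,Y,Z=[P[...,i] for i in range(3)]
m=(abs(X-.562)<.04)&(abs(Y+.0624)<.02)&(Z>.15)&(Z<.25);print('stem top',Z[m].max(),np.median(P[m&(Z>.178)],0))
m=(abs(X-.577)<.03)&(abs(Y-.2014)<.02)&(Z>.19)&(Z<.215);print('stemB',np.median(P[m],0))
```

```text
19.325 [0.5769 0.1186 0.4344] 0.49882368208656364 [-0.2 -0.6 -0.2] [ 1.    -0.001 -0.001]
barrel n 38 z [0.0654 0.0914]
0.06 38 [ 0.5626 -0.0637]
stem top 0.18989977607513914 [ 0.5693338  -0.06128297  0.18373246]
stemB [0.58345692 0.20008901 0.20504374]
```

Cartridge C is seated. Next is cartridge B.

{"op": "carry_out", "data": {"steps": [[[0,0.4,0,0,0,0,0],[0,0.82,0,0,0,0,0],[0,0.82,0,0,0,0,0],[0,0.82,0,0,0,0,0],[0,0.82,-0.5,0,0,0,0],[0,0.82,-0.84,0,0,0,0],[0,0.82,-0.84,0,0,0,0]]]}}

```text
clock: 20.2
tcp_pos: [0.5759, 0.2002, 0.3473]
tcp_rot: [[0.001, 1.0, -0.007], [1.0, -0.001, -0.002], [-0.002, -0.007, -1.0]]
contact_force: [-0.2, -0.8, -0.5]
finger_gap: 0.503
grip_force: 0.0
```

{"op": "carry_out", "data": {"steps": [[[0,0,0,0,0,0,-0.9],[0,0,0,0,0,0,-0.9],[0,0,0,0,0,0,-0.9],[0,0,0,0,0,0,-0.9],[0,0,0.2,0,0,0,-0.9],[0,0,0.7,0,0,0,-0.9],[0,0,0.7,0,0,0,-0.9]]]}}

```text
clock: 21.08
tcp_pos: [0.578, 0.2023, 0.4273]
tcp_rot: [[-0.001, 1.0, 0.01], [1.0, 0.001, 0.002], [0.002, 0.01, -1.0]]
contact_force: [1.0, 0.8, -1.7]
finger_gap: 0.178
grip_force: 30.0
```

{"op": "carry_out", "data": {"steps": [[[-0.4,0,0,0,0,0,-0.9],[-0.8,0,0,0,0,0,-0.9],[-1,-0.2,0,0,0,0,-0.9],[-1,-0.6,0,0,0,0,-0.9],[-1,-1,0,0,0,0,-0.9],[-1,-1,0,0,0,0,-0.9]]]}}

```text
clock: 21.82
tcp_pos: [0.4766, 0.1, 0.4205]
tcp_rot: [[0.003, 1.0, -0.001], [1.0, -0.003, -0.001], [-0.001, -0.001, -1.0]]
contact_force: [0.6, 1.6, -2.1]
finger_gap: 0.182
grip_force: 30.0
```

Run:
```python
from h import *
im=cart('s12',.477,.10)
cv2.imwrite('pics/s12b.png',cv2.resize(im[100:300,200:440],(720,600),interpolation=cv2.INTER_CUBIC))
```

```text
21.875 [0.4767 0.1011 0.4205] 0.18011312348928965 [ 0.8  0.1 -1.8] [ 1.    -0.002 -0.001]
barrel n 121 z [0.1106 0.1826]
0.11 37 [0.4769 0.097 ]
0.14 82 [0.4767 0.0972]
```

View pics/s12b.png

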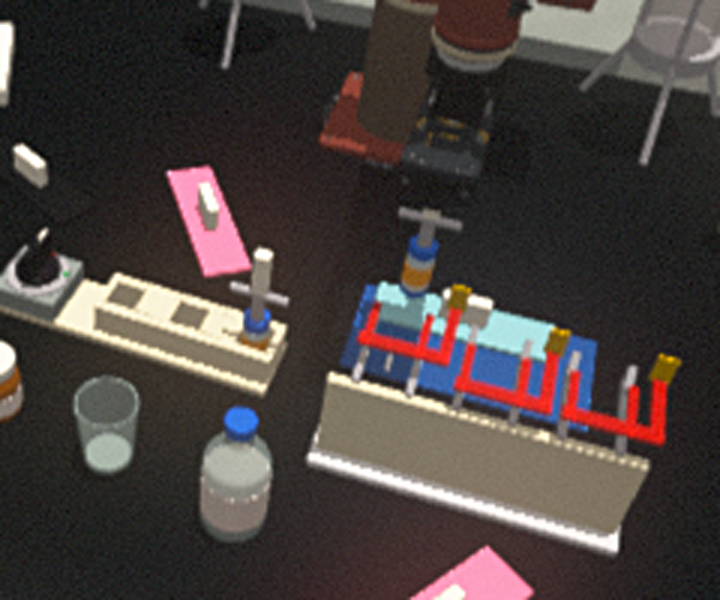

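Cartridge B is held upright (crop 418,265) and C stands in bay 3 (258,300). I'm carrying B to bay 2.

{"op": "carry_out", "data": {"steps": [[[0,-0.5,0,0,0,0,-0.9],[0,-0.9,0,0,0,0,-0.9],[0,-0.9,0,0,0,0,-0.9]]]}}

```text
clock: 22.25
tcp_pos: [0.4769, 0.0108, 0.4206]
tcp_rot: [[0.002, 1.0, -0.0], [1.0, -0.002, -0.0], [-0.0, -0.0, -1.0]]
contact_force: [0.5, 1.0, -2.1]
finger_gap: 0.175
grip_force: 30.0
```

{"op": "carry_out", "data": {"steps": [[[0,-0.5,0,0,0,0,-0.9],[0,-0.9,0,0,0,0,-0.9],[0,-0.9,0,0,0,0,-0.9]]]}}

```text
clock: 22.62
tcp_pos: [0.4771, -0.0788, 0.4206]
tcp_rot: [[0.002, 1.0, -0.0], [1.0, -0.002, 0.0], [0.0, -0.0, -1.0]]
contact_force: [-0.2, 0.6, -1.8]
finger_gap: 0.184
grip_force: 30.0
```

{"op": "carry_out", "data": {"steps": [[[0.1,-0.646,0,0,0,-0.046,-0.9],[0.5,-0.646,0,0,0,-0.046,-0.9],[0.82,-0.646,0,0,0,-0.046,-0.9],[0.82,-0.646,-0.3,0,0,-0.046,-0.9],[0.82,-0.646,-0.3,0,0,-0.046,-0.9],[0.82,-0.646,-0.3,0,0,-0.046,-0.9]]]}}

```text
clock: 23.38
tcp_pos: [0.5591, -0.1415, 0.3912]
tcp_rot: [[0.047, 0.999, -0.0], [0.999, -0.047, 0.0], [0.0, -0.0, -1.0]]
contact_force: [0.1, -0.2, -2.0]
finger_gap: 0.178
grip_force: 30.0
```

Run:
```python
from h import *
im=cart('s13',.5586,-.1475)
```

```text
23.425 [ 0.5591 -0.1419  0.3919] 0.180314660941075 [ 0.1  0.2 -1.5] [ 0.999 -0.047  0.001]
barrel n 107 z [0.083  0.1878]
0.06 36 [ 0.5588 -0.1422]
0.11 27 [ 0.5586 -0.142 ]
0.14 44 [ 0.558  -0.1421]
```

{"op": "carry_out", "data": {"steps": [[[0,-0.05,0,0,0,0,-0.9],[0,-0.05,0,0,0,0,-0.9],[0,-0.05,0,0,0,0,-0.9],[0,-0.05,0,0,0,0,-0.9]]]}}

```text
clock: 23.92
tcp_pos: [0.5588, -0.1478, 0.3909]
tcp_rot: [[0.048, 0.999, 0.0], [0.999, -0.048, 0.0], [0.0, 0.0, -1.0]]
contact_force: [1.0, -0.8, -2.6]
finger_gap: 0.182
grip_force: 30.0
```

Run:
```python
from h import *
im=cart('s14',.5586,-.1475)
cv2.imwrite('pics/s14b.png',cv2.resize(im[130:270,170:340],(728,600),interpolation=cv2.INTER_CUBIC))
```

```text
23.975 [ 0.5588 -0.1478  0.3908] 0.17875578683203414 [ 0.2 -0.8 -3. ] [ 0.999 -0.048  0.   ]
barrel n 109 z [0.0829 0.1894]
0.06 37 [ 0.5592 -0.1481]
0.11 30 [ 0.5591 -0.1486]
0.14 41 [ 0.5571 -0.1487]
```

View pics/s14b.png

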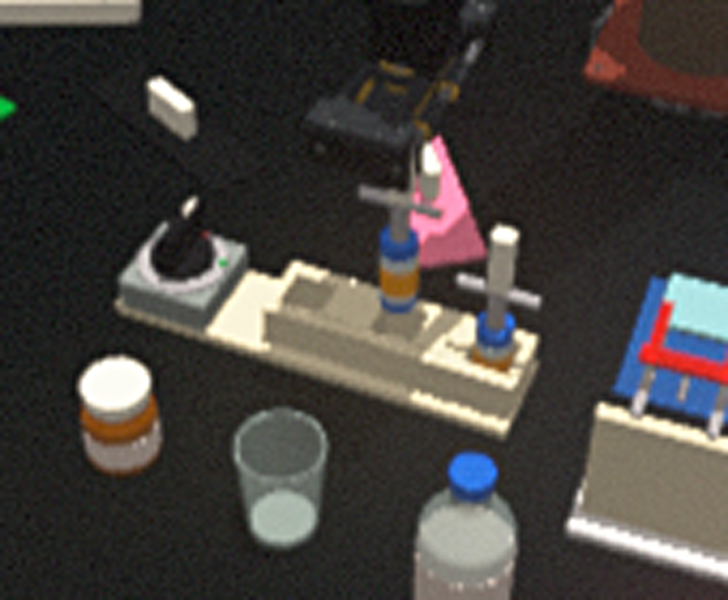

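B hangs over bay 2 (foot at crop (400,305), bay at (400,322)). Lowering.

{"op": "carry_out", "data": {"steps": [[[0,0.005,-0.15,0,0,0,-0.9],[0,0.005,-0.25,0,0,0,-0.9],[0,0.005,-0.32,0,0,0,-0.9],[0,0.005,-0.4,0,0,0,-0.9],[0,0.005,-0.4,0,0,0,-0.9]]]}}

```text
clock: 24.6
tcp_pos: [0.5586, -0.1471, 0.3498]
tcp_rot: [[0.048, 0.999, -0.002], [0.999, -0.048, 0.001], [0.001, -0.002, -1.0]]
contact_force: [1.0, 0.3, -2.0]
finger_gap: 0.181
grip_force: 30.0
```

{"op": "carry_out", "data": {"steps": [[[0,0,-0.1,0,0,0,-0.9],[0,0,-0.16,0,0,0,-0.9],[0,0,-0.2,0,0,0,-0.9],[0,0,-0.2,0,0,0,-0.9]]]}}

```text
clock: 25.1
tcp_pos: [0.5587, -0.1472, 0.3303]
tcp_rot: [[0.048, 0.999, -0.001], [0.999, -0.048, 0.0], [0.0, -0.001, -1.0]]
contact_force: [-0.5, 0.2, -1.1]
finger_gap: 0.182
grip_force: 30.0
```

{"op": "carry_out", "data": {"steps": [[[0,0,-0.03,0,0,0,-0.9],[0,0,-0.05,0,0,0,-0.9],[0,0,-0.05,0,0,0,-0.9]]]}}

```text
clock: 25.48
tcp_pos: [0.5596, -0.1475, 0.3293]
tcp_rot: [[0.048, 0.999, 0.003], [0.999, -0.048, -0.001], [-0.001, 0.003, -1.0]]
contact_force: [-3.7, 1.6, 13.0]
finger_gap: 0.181
grip_force: 30.0
```

{"op": "carry_out", "data": {"steps": [[[0,0,-0.02,0,0,0,-0.9],[0,0,-0.03,0,0,0,-0.9],[0,0,-0.03,0,0,0,-0.9]]]}}

```text
clock: 25.85
tcp_pos: [0.5603, -0.1478, 0.3291]
tcp_rot: [[0.048, 0.999, 0.006], [0.999, -0.048, -0.003], [-0.003, 0.007, -1.0]]
contact_force: [-5.8, 1.6, 25.7]
finger_gap: 0.187
grip_force: 30.1
```

{"op": "carry_out", "data": {"steps": [[[0,0,0.04,0,0,0,0],[0,0,0.04,0,0,0,0],[0,0,0.04,0,0,0,0],[0,0,0.5,0,0,0,0],[0,0,1,0,0,0,0],[0,0,1,0,0,0,0]]]}}

```text
clock: 26.6
tcp_pos: [0.56, -0.1476, 0.4276]
tcp_rot: [[0.048, 0.999, 0.008], [0.999, -0.048, -0.003], [-0.003, 0.008, -1.0]]
contact_force: [-0.1, -0.6, 0.2]
finger_gap: 0.497
grip_force: 0.0
```

{"op": "carry_out", "data": {"steps": [[[0,-0.3,0.1,0,0,0.1,0],[-0.03,-0.7,0.1,0,0,0.25,0],[-0.05,-1,0.1,0,0,0.4,0],[-0.05,-1,0.1,0,0,0.5,0],[-0.05,-1,0.1,0,0,0.5,0]]]}}

```text
clock: 27.22
tcp_pos: [0.5536, -0.2475, 0.4308]
tcp_rot: [[-0.457, 0.89, -0.002], [0.89, 0.457, 0.002], [0.002, -0.001, -1.0]]
contact_force: [-0.1, -0.5, 0.8]
finger_gap: 0.499
grip_force: 0.0
```

{"op": "carry_out", "data": {"steps": [[[0,-0.3,0,0,0,0.15,0],[-0.03,-0.6,0,0,0,0.3,0],[-0.05,-1,0,0,0,0.45,0],[-0.05,-1,-0.3,0,0,0.6,0],[-0.05,-1,-0.6,0,0,0.75,0],[-0.05,-1,-0.8,0,0,0.9,0],[-0.05,-1,-0.8,0,0,1,0],[-0.05,-1,-0.8,0,0,1,0]]]}}

```text
clock: 28.22
tcp_pos: [0.5489, -0.3466, 0.3515]
tcp_rot: [[-0.999, 0.05, -0.001], [0.05, 0.999, 0.001], [0.001, 0.001, -1.0]]
contact_force: [0.9, 0.0, 0.2]
finger_gap: 0.498
grip_force: 0.0
```

Run:
```python
from h import *
im=cart('s15',.5586,-.1475)
d=np.load('pics/s15.npy');P=cloud('scene',d);X,Y,Z=[P[...,i] for i in range(3)]
for y in(-.0624,-.1475):
    m=(abs(X-.562)<.04)&(abs(Y-y)<.02)&(Z>.15)&(Z<.2);print('stem top',np.percentile(Z[m],98),m.sum())
m=(abs(X-.548)<.06)&(abs(Y+.35)<.06)&(Z>.075)&(Z<.1)
if m.sum()>10: print(m.sum(),cv2.minAreaRect((P[m][:,:2]*1000).astype(np.float32)))
cv2.imwrite('pics/s15b.png',cv2.resize(im[110:270,150:340],(713,600),interpolation=cv2.INTER_CUBIC))
```

```text
28.275 [ 0.549  -0.3468  0.3522] 0.4967496499402417 [ 0.7 -0.4  0.6] [0.051 0.999 0.   ]
barrel n 41 z [0.0762 0.0964]
0.06 41 [ 0.5584 -0.1487]
stem top 0.18722302685014888 66
stem top 0.187617951403947 61
78 ((551.5718383789062, -350.9064025878906), (15.19179916381836, 58.43644332885742), 88.43317413330078)
```

View pics/s15b.png

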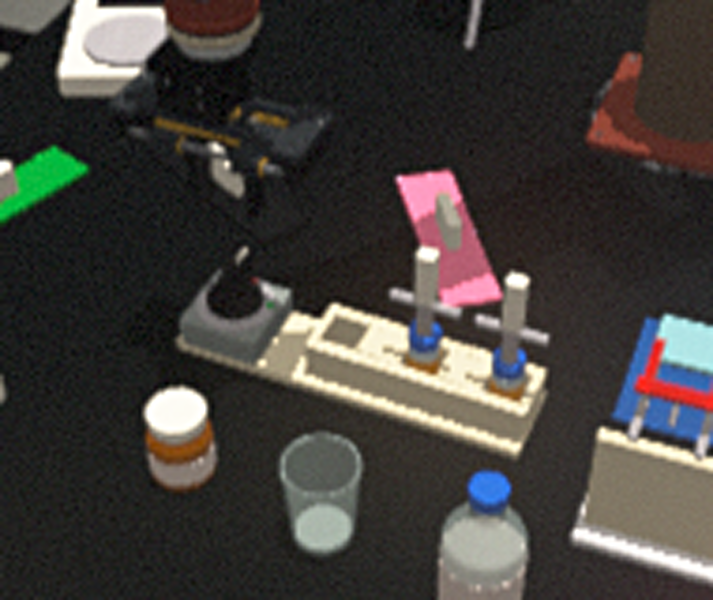

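Both cartridges are seated, stem tops equal at about 187 mm. Next I grip the knob bar.

{"op": "carry_out", "data": {"steps": [[[0,-0.03,-0.2,0,0,0,0],[0,-0.03,-0.6,0,0,0,0],[0,-0.03,-0.9,0,0,0,0],[0,-0.03,-1,0,0,0,0],[0,-0.03,-1,0,0,0,0]]]}}

```text
clock: 28.9
tcp_pos: [0.5487, -0.3501, 0.2518]
tcp_rot: [[-0.999, 0.048, -0.001], [0.048, 0.999, 0.001], [0.001, 0.001, -1.0]]
contact_force: [0.9, 0.6, 0.4]
finger_gap: 0.498
grip_force: 0.0
```

{"op": "carry_out", "data": {"steps": [[[0,0,-0.06,0,0,0,0],[0,0,-0.06,0,0,0,0],[0,0,-0.06,0,0,0,-1],[0,0,-0.06,0,0,0,-1],[0,0,-0.06,0,0,0,-1],[0,0,-0.06,0,0,0,-1],[0,0,-0.06,0,0,0,-1]]], "force": 30}}

```text
clock: 29.78
tcp_pos: [0.5489, -0.3503, 0.2469]
tcp_rot: [[-0.999, 0.048, 0.0], [0.048, 0.999, -0.0], [-0.0, -0.0, -1.0]]
contact_force: [-0.4, -1.9, -0.3]
finger_gap: 0.157
grip_force: 30.0
```

{"op": "carry_out", "data": {"steps": [[[0,0,0,0,0,-0.12,-1],[0,0,0,0,0,-0.24,-1],[0,0,0,0,0,-0.36,-1],[0,0,0,0,0,-0.48,-1],[0,0,0,0,0,-0.6,-1],[0,0,0,0,0,-0.72,-1],[0,0,0,0,0,-0.84,-1],[0,0,0,0,0,-0.94,-1],[0,0,0,0,0,-1,-1],[0,0,0,0,0,-1,-1]]]}}

```text
clock: 31.02
tcp_pos: [0.5486, -0.3507, 0.2469]
tcp_rot: [[-0.458, 0.889, -0.0], [0.889, 0.458, -0.001], [-0.001, -0.001, -1.0]]
contact_force: [-1.5, -2.0, 0.3]
finger_gap: 0.16
grip_force: 30.0
```

{"op": "carry_out", "data": {"steps": [[[0,0,0,0,0,-0.1,-1],[0,0,0,0,0,-0.2,-1],[0,0,0,0,0,-0.23,-1],[0,0,0,0,0,-0.23,-1],[0,0,0,0,0,-0.23,-1]]]}}

```text
clock: 31.65
tcp_pos: [0.5485, -0.3508, 0.2468]
tcp_rot: [[-0.235, 0.972, -0.001], [0.972, 0.235, -0.001], [-0.001, -0.001, -1.0]]
contact_force: [-2.8, -3.7, 1.0]
finger_gap: 0.162
grip_force: 30.0
```

Open, lift, back off toward the robot, then inspect everything.

{"op": "carry_out", "data": {"steps": [[[0,0,0,0,0,0,0],[0,0,0,0,0,0,0],[0,0,0,0,0,0,0],[0,0,0.4,0,0,0,0],[0,0,0.9,0,0,0,0],[0,0,1,0,0,0,0]]]}}

```text
clock: 32.4
tcp_pos: [0.55, -0.3508, 0.3518]
tcp_rot: [[-0.233, 0.972, 0.006], [0.972, 0.233, -0.005], [-0.006, 0.005, -1.0]]
contact_force: [1.0, -0.4, 0.2]
finger_gap: 0.498
grip_force: 0.0
```

{"op": "carry_out", "data": {"steps": [[[-0.4,-0.4,0.5,0,0,0,0],[-0.9,-0.9,0.7,0,0,0,0],[-0.9,-0.9,0.7,0,0,0,0]]]}}

```text
clock: 32.78
tcp_pos: [0.4571, -0.4421, 0.4179]
tcp_rot: [[-0.231, 0.973, 0.001], [0.973, 0.231, -0.002], [-0.002, 0.0, -1.0]]
contact_force: [0.2, 0.4, -0.3]
finger_gap: 0.499
grip_force: 0.0
```

{"op": "carry_out", "data": {"steps": [[[-0.4,-0.4,0,0,0,0,0],[-0.9,-0.9,0,0,0,0,0],[-0.9,-0.9,0,0,0,0,0],[-0.9,-0.9,0,0,0,0,0]]]}}

```text
clock: 33.28
tcp_pos: [0.3688, -0.5301, 0.4155]
tcp_rot: [[-0.232, 0.973, -0.0], [0.973, 0.232, 0.002], [0.002, 0.0, -1.0]]
contact_force: [0.3, -0.5, 0.1]
finger_gap: 0.498
grip_force: 0.0
```

Run:
```python
from h import *
s=ctrl.observe();print(s['clock'],s['tcp_pos'],s['q'])
im,d=grab('top','t16');P=cloud('top',d);X,Y,Z=[P[...,i] for i in range(3)];ok=d>0
def box(m,n):
    if m.sum()<4: print(n,'few');return
    r=cv2.minAreaRect((P[m][:,:2]*1000).astype(np.float32));print(n,np.round(r[0],1),np.round(r[1],1),round(r[2],2),m.sum(),np.median(Z[m]).round(4))
box(ok&(abs(X-.5485)<.05)&(abs(Y+.35)<.05)&(Z>.075),'knobbar')
box(ok&(abs(X-.446)<.12)&(abs(Y-.184)<.18)&(Z>.03)&(Z<.06)&(X<.53),'covergrip')
box(ok&(abs(X-.446)<.12)&(abs(Y-.184)<.18)&(Z>.007)&(Z<.02)&(X<.53)&(im[...,2]>90),'coverplate')
for x,y,n in((.774,-.02,'bottle'),(.747,-.172,'beaker'),(.725,-.319,'jar')): box(ok&(abs(X-x)<.06)&(abs(Y-y)<.06)&(Z>.03),n)
for y in(-.0624,-.1475): box(ok&(abs(X-.56)<.04)&(abs(Y-y)<.03)&(Z>.165)&(Z<.22),'stem')
im2,_=grab('scene','s16')
cv2.imwrite('pics/t16b.png',np.hstack([cv2.resize(im[150:290,90:340],(400,300)),cv2.resize(im2[110:290,130:440],(400,300))]))
```

```text
33.275 [ 0.36877366 -0.5300991   0.41545468] [-1.08523475e+00  2.63711990e-01  1.45501543e+00  9.33905427e-04
  1.42504519e+00 -1.31926235e+00]
knobbar [ 548.3 -349.9] [13.6 57.2] 12.38 61 0.0913
covergrip [403.7 161.7] [14.8 59.1] 1.11 67 0.048
coverplate [403.9 163.5] [ 65.7 223.3] 0.05 725 0.012
bottle [772.6 -18.5] [69.1 67.4] 69.79 336 0.1115
beaker [ 746.5 -171.8] [67.5 66.6] 1.53 145 0.0751
jar [ 725.6 -318.8] [57.1 55.7] 86.82 214 0.0794
stem [564.  -61.4] [17.5 14.4] 89.77 27 0.1839
stem [ 559.  -146.5] [14.2 13.9] 1.21 25 0.1831
```

View pics/t16b.png

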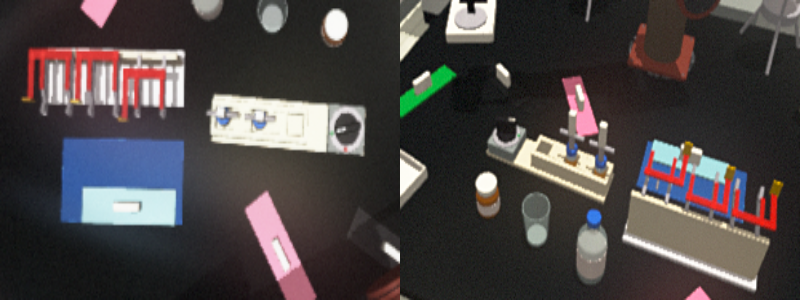

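The knob is locked, with its bar turned 75°. Both cartridges stand in their bays and the glassware has not moved. The cover was knocked to (404,163), off the mat's middle (left half, 127,207), so I'm putting it back.

{"op": "carry_out", "data": {"steps": [[[0.15,0.5,0,0,0,-0.1,0],[0.35,1,0,0,0,-0.22,0],[0.35,1,0,0,0,-0.22,0]]]}}

```text
clock: 33.75
tcp_pos: [0.4064, -0.4259, 0.4168]
tcp_rot: [[-0.01, 1.0, 0.001], [1.0, 0.01, 0.001], [0.001, 0.001, -1.0]]
contact_force: [-0.6, -0.5, 0.5]
finger_gap: 0.501
grip_force: 0.0
```

{"op": "carry_out", "data": {"steps": [[[0,0.5,0,0,0,0,0],[0,1,0,0,0,0,0],[0,1,0,0,0,0,0]]]}}

```text
clock: 34.12
tcp_pos: [0.4045, -0.3273, 0.4167]
tcp_rot: [[-0.01, 1.0, 0.0], [1.0, 0.01, 0.001], [0.001, 0.0, -1.0]]
contact_force: [0.3, 0.2, -0.1]
finger_gap: 0.502
grip_force: 0.0
```

{"op": "carry_out", "data": {"steps": [[[0,0.5,0,0,0,0,0],[0,1,0,0,0,0,0],[0,1,0,0,0,0,0]]]}}

```text
clock: 34.5
tcp_pos: [0.4043, -0.2284, 0.417]
tcp_rot: [[-0.009, 1.0, 0.001], [1.0, 0.009, -0.0], [-0.0, 0.001, -1.0]]
contact_force: [0.1, -0.2, 0.1]
finger_gap: 0.498
grip_force: 0.0
```

{"op": "carry_out", "data": {"steps": [[[0,0.5,0,0,0,0,0],[0,1,0,0,0,0,0],[0,1,0,0,0,0,0]]]}}

```text
clock: 34.88
tcp_pos: [0.4044, -0.129, 0.4172]
tcp_rot: [[-0.009, 1.0, 0.001], [1.0, 0.009, -0.001], [-0.001, 0.001, -1.0]]
contact_force: [-0.6, -0.6, 0.3]
finger_gap: 0.5
grip_force: 0.0
```

{"op": "carry_out", "data": {"steps": [[[0,0.5,0,0,0,0,0],[0,1,0,0,0,0,0],[0,1,0,0,0,0,0]]]}}

```text
clock: 35.25
tcp_pos: [0.4045, -0.0293, 0.4171]
tcp_rot: [[-0.009, 1.0, 0.001], [1.0, 0.009, -0.0], [-0.0, 0.001, -1.0]]
contact_force: [0.8, 0.4, -1.0]
finger_gap: 0.497
grip_force: 0.0
```

{"op": "carry_out", "data": {"steps": [[[0,0.5,0,0,0,0,0],[0,1,0,0,0,0,0],[0,1,0,0,0,0,0]]]}}

```text
clock: 35.62
tcp_pos: [0.4047, 0.0705, 0.417]
tcp_rot: [[-0.008, 1.0, 0.001], [1.0, 0.008, -0.0], [-0.0, 0.001, -1.0]]
contact_force: [0.4, -0.1, -0.4]
finger_gap: 0.497
grip_force: 0.0
```

{"op": "carry_out", "data": {"steps": [[[0,0.5,0,0,0,0,0],[0,0.93,-0.3,0,0,0,0],[0,0.93,-0.8,0,0,0,0],[0,0.93,-0.8,0,0,0,0],[0,0.93,-0.8,0,0,0,0]]]}}

```text
clock: 36.25
tcp_pos: [0.4052, 0.1614, 0.3382]
tcp_rot: [[-0.003, 1.0, 0.001], [1.0, 0.003, -0.0], [-0.0, 0.001, -1.0]]
contact_force: [0.6, 0.5, 0.2]
finger_gap: 0.503
grip_force: 0.0
```

Run:
```python
from h import *
s=ctrl.observe();print(s['clock'],s['tcp_pos'],s['tcp_rot'][:,1],s['finger_gap'])
_,d=grab('scene','s17');P=cloud('scene',d);X,Y,Z=[P[...,i] for i in range(3)]
m=(X<.5)&(X>.33)&(Y>.05)&(Y<.3)&(Z>.035)&(Z<.056);print(m.sum(),cv2.minAreaRect((P[m][:,:2]*1000).astype(np.float32)))
```

```text
36.25 [0.40520971 0.16143512 0.33819474] [0.99999573 0.00258307 0.00136963] 0.5032481892060583
58 ((405.5694580078125, 160.8243408203125), (59.668148040771484, 21.556896209716797), 89.54329681396484)
```

{"op": "carry_out", "data": {"steps": [[[0,0,-0.4,0,0,0,0],[0,0,-0.8,0,0,0,0],[0,0,-0.9,0,0,0,0],[0,0,-0.9,0,0,0,0]]]}}

```text
clock: 36.8
tcp_pos: [0.4048, 0.1625, 0.248]
tcp_rot: [[-0.004, 1.0, 0.001], [1.0, 0.004, 0.0], [0.0, 0.001, -1.0]]
contact_force: [-0.3, 0.3, 0.3]
finger_gap: 0.499
grip_force: 0.0
```

{"op": "carry_out", "data": {"steps": [[[0,0,-0.3,0,0,0,0],[0,0,-0.47,0,0,0,0],[0,0,-0.47,0,0,0,0],[0,0,-0.47,0,0,0,-0.9],[0,0,-0.47,0,0,0,-0.9],[0,0,-0.47,0,0,0,-0.9],[0,0,-0.47,0,0,0,-0.9],[0,0,-0.47,0,0,0,-0.9]]]}}

```text
clock: 37.8
tcp_pos: [0.4038, 0.1628, 0.2001]
tcp_rot: [[-0.005, 1.0, -0.001], [1.0, 0.005, 0.0], [0.0, -0.001, -1.0]]
contact_force: [-3.2, -1.4, 5.6]
finger_gap: 0.18
grip_force: 30.0
```

{"op": "carry_out", "data": {"steps": [[[0,0,0.1,0,0,0,-0.9],[0,0,0.2,0,0,0,-0.9],[0.2,0.1,0.2,0,0,0,-0.9],[0.42,0.21,0.2,0,0,0,-0.9],[0.42,0.21,0.2,0,0,0,-0.9],[0.42,0.21,0.1,0,0,0,-0.9],[0.42,0.21,0.03,0,0,0,-0.9],[0.42,0.21,0,0,0,0,-0.9],[0.42,0.21,0,0,0,0,-0.9]]]}}

```text
clock: 38.92
tcp_pos: [0.445, 0.1835, 0.2001]
tcp_rot: [[-0.005, 1.0, -0.003], [1.0, 0.005, -0.001], [-0.001, -0.003, -1.0]]
contact_force: [-8.1, -2.5, 10.5]
finger_gap: 0.18
grip_force: 30.0
```

Release, lift and retreat, then check.

{"op": "carry_out", "data": {"steps": [[[0,0,0,0,0,0,0],[0,0,0,0,0,0,0],[0,0,0,0,0,0,0],[0,0,0.3,0,0,0,0],[0,0,0.8,0,0,0,0],[0,0,1,0,0,0,0],[0,0,1,0,0,0,0]]]}}

```text
clock: 39.8
tcp_pos: [0.4467, 0.184, 0.3016]
tcp_rot: [[-0.005, 1.0, 0.004], [1.0, 0.005, 0.001], [0.001, 0.004, -1.0]]
contact_force: [-0.8, -0.6, -0.0]
finger_gap: 0.501
grip_force: 0.0
```

{"op": "carry_out", "data": {"steps": [[[-0.2,-0.5,0.5,0,0,0,0],[-0.5,-1,1,0,0,0,0],[-0.5,-1,1,0,0,0,0]]]}}

```text
clock: 40.17
tcp_pos: [0.3953, 0.0824, 0.4003]
tcp_rot: [[-0.003, 1.0, 0.001], [1.0, 0.003, -0.0], [-0.0, 0.001, -1.0]]
contact_force: [1.3, 0.5, -0.0]
finger_gap: 0.5
grip_force: 0.0
```

{"op": "carry_out", "data": {"steps": [[[0,-0.5,0,0,0,0,0],[0,-1,0,0,0,0,0],[0,-1,0,0,0,0,0],[0,-1,0,0,0,0,0]]]}}

```text
clock: 40.67
tcp_pos: [0.3957, -0.0161, 0.3985]
tcp_rot: [[-0.003, 1.0, -0.002], [1.0, 0.003, 0.001], [0.001, -0.002, -1.0]]
contact_force: [0.4, -0.2, -0.4]
finger_gap: 0.496
grip_force: 0.0
```

Run:
```python
from h import *
s=ctrl.observe();print(s['clock'],s['tcp_pos'],s['contact_force'])
im,d=grab('top','t18');P=cloud('top',d);X,Y,Z=[P[...,i] for i in range(3)];ok=d>0
def box(m,n):
    if m.sum()<4: print(n,'few');return
    r=cv2.minAreaRect((P[m][:,:2]*1000).astype(np.float32));print(n,np.round(r[0],1),np.round(r[1],1),round(r[2],2),m.sum(),np.median(Z[m]).round(4))
box(ok&(abs(X-.5485)<.05)&(abs(Y+.35)<.05)&(Z>.075)&(Z<.1),'knobbar')
box(ok&(abs(X-.446)<.12)&(abs(Y-.184)<.18)&(Z>.03)&(Z<.06)&(X<.53),'covergrip')
box(ok&(abs(X-.446)<.12)&(abs(Y-.184)<.18)&(Z>.007)&(Z<.02)&(X<.53)&(im[...,2]>80),'coverplate')
for y in(-.0624,-.1475): box(ok&(abs(X-.56)<.04)&(abs(Y-y)<.03)&(Z>.165)&(Z<.22),'stem')
cv2.imwrite('pics/t18b.png',cv2.resize(im[150:330,90:340],(800,576)))
```

```text
40.675 [ 0.39567809 -0.01606371  0.39845969] [ 0.37489831 -0.21484549 -0.35448486]
knobbar [ 548.2 -349.6] [13.8 58. ] 12.75 59 0.0909
covergrip [444.5 181.5] [15.  57.8] 1.17 82 0.0477
coverplate [450.7 166.4] [254.7 145.5] 87.9 675 0.0113
stem [564.2 -61.6] [14.3 17.5] 1.58 28 0.1842
stem [ 558.9 -146.5] [14.2 13.9] 1.18 25 0.1836
```

View pics/t18b.png

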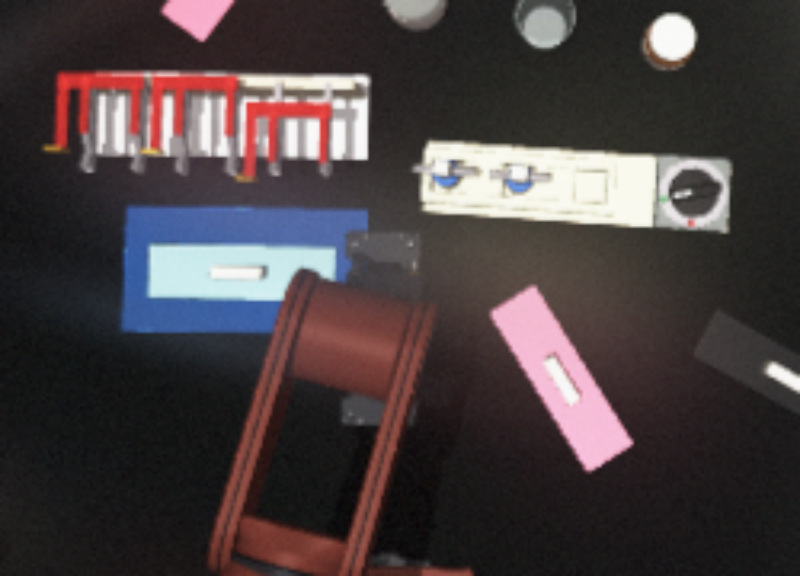

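The cover is centred on the mat (crop 240,272), the knob pointer is at the green dot (663,198), and both cartridges stand in their bays (447,175 and 518,178). I'm handing in.

```bash
python3 -c "
from station import close_job
print(close_job())"
```

```text
the job is handed in; nothing more can be done
None
```

I handed in the job at about 41 s: the cover is flat in the middle of the mat (I re-centred it after it was knocked aside mid-run), both cartridges present stand fully down in bays 2 and 3, the knob is locked, and the glassware is undisturbed; on the first try at bay 3 my slip in the shift set the cartridge on the wall top with about 40 N before I lifted and seated it.

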